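# Refit the rotor of a bench mini centrifuge and spin-check it by hand

## Robot

A 6-joint arm with a two-finger parallel gripper is mounted at the origin on a cart in front of the work surface, level with it; the furniture and walls round the work are solid. World frame = base frame: x ahead of the robot, y to its left, z up, the work surface at z = 0. Lengths are in m, angles in rad, forces in N, time in s.
With the tool pointing down it reaches from about 0.35 to 0.85 m from the base axis. Payload 8.1 kg.
Tool frame: the origin (TCP) lies at the very end of the fingers, on their centre line; the grasp point (between the pads) lies 19 mm behind it; z points along the fingers, y is the line along which they close (so a half turn about z gives the same grasp; the last joint's range is limited). The gripper opens to 85 mm and grips with 20 to 120 N. Pads are 22 mm wide; open, the fingers measure 114 mm over their backs; the gripper's body (76 mm by 85 mm) begins 54 mm behind the grasp point. The pads swing forward as they close: fully open they stand 13 mm farther back than shut.
Start: joints at [-1.401, 0.13, 1.488, -0, 1.523, -0.085], TCP at [0.151, -0.581, 0.231] pointing down, gripper open.
Joint ranges: [-2.96, 2.96], [-0.89, 2.26], [0.02, 2.5], [-1.34, 4.48], [0, 2.73], [-2.66, 2.66]. Speed limits (rad/s): [2.39, 2.39, 2.79, 3.14, 3.14, 3.14].

## Interface

Orientations are given as a rotation vector (axis times angle).
In Python, from station import monitor, eyes, workorder gives the robot as it stands. The module is installed in compiled form; this text tells all that it offers.
- The arm moves only by the tool servo_tool, never from a script. Its argument "deltas" is text: rows parted by semicolons, each of 4 numbers parted by spaces: the shift along the tool's x, y, z in cm, then the turn about the tool's z in degrees. A call has 1 to 8 rows; each row is the pose to reach, as a shift and turn from the pose commanded when the call began, along the tool's axes at that moment; what a row does not reach only later rows make up. A row lasts 1/12 s, in which the tool goes at most 41.7 mm and 7.16 degrees, less where a joint would pass 70% of its speed; a pose out of reach is approached as far as the arm can. A call with a gripper value outside its range is refused whole. "gripper" is the finger opening in cm, from 0 to 8.54, set as the call begins (left out, the last holds). The fingers move at their own pace and stop on an object; "squeeze" is the grip in N (left out, the last holds). Time passes only in rows, so rows that repeat a pose let the fingers close. It gives the time, the measured TCP pose, the force, the opening and the grip force at its end, in the units of the state.
- monitor.get_obs(): the state, without advancing time (a new reading comes with each control period).
- eyes.get_image(name): name is "side" or "top" or "wrist"; returns a dict with "image" (420x560x3 uint8, red, green, blue), "depth" (420x560 float32, m along the optical axis (not along the pixel's ray), 0 where there is no reading), "fx", "fy", "cx", "cy" (pixels), "distortion" ([k1, k2, p1, p2, k3] as OpenCV has them; the pictures are not rectified), "pose" (4x4, takes a point from camera to world coordinates). Camera axes: x right, y up, looking along -z (the intrinsics and any distortion apply to the point x, -y, -z); pixel columns grow to the right and rows downward; lengths in m; the calibration is good to about 2 mm. A picture is of the moment at which its call begins.
- workorder.finish_job(): hands the job in; it is judged then, once.
The state is a dict: "clock": time; "joint_positions": joint angles; "dq": joint speeds; "effort": joint torques, N m; "tcp_pos": TCP position; "ee_rot": TCP orientation; "ft_force": force on the tool from outside, world axes, zero at the start; "ft_torque": the same for the moment, N m; "finger_gap": finger opening in m; "grasp_force": force on a finger pad.
Only numpy, scipy, OpenCV 4.12 (cv2) and the standard library are available. Lean on these libraries where they do the work, as an engineer would, in place of code of your own. Each camera call takes 0.05 s, during which the arm holds its last target. There are 200 camera calls.

## Task

The mini centrifuge's bowl has been cleaned: put its rotor back on the drive spindle and, pressing only lightly, feel it round until it drops fully home over the drive cross. Let go of it; then, to check that it turns freely without rubbing, flick it round with a fingertip so that it coasts by itself for at least half a second, and leave it fully home, run down to a standstill. Never lean hard on the rotor, knock it or let it fall onto the machine, and do not disturb the vial, the pot and the brass coupling.

Things in the scene. Friction and masses are not known exactly. Their poses are not given: they have to be found in the camera images.
- centrifuge: Mini centrifuge fixed to the worktop, lid off: round white housing 132 mm across, with a control nose reaching 81 mm out along its own -x. Origin at the centre of its underside, on the spindle axis, z up. On top an open bowl: rim 122 mm across and 70 mm above the worktop, inner width 108 mm, floor at 52 mm. In its middle stands the steel drive spindle.
- seat (a point): Centre of the flat top of the spindle's flange (28 mm across), on the vertical spindle axis, 60 mm above the worktop: a rotor fully home has its own origin here. Above it stands the shaft, 10 mm thick and 24 mm high with a round nose. The spindle turns endlessly in its bearing with a light drag of about 0.003 N m; its angle at the start varies and is not reported.
- rotor: The rotor, loose, about 0.40 kg, 96 mm across, 58 mm high: aluminium disc with six slanted tube sleeves (tops 29 mm above the underside) and an upright black grip bar across the middle. Origin at the centre of its underside, z up its axis. From below a bore 11.2 mm wide and 26 mm deep for the shaft.
- grip_bar (a point): Point on the rotor's axis inside the grip bar, 47 mm above the rotor's underside and 11 mm below the bar's top. The bar is 60 mm long (along the rotor's x), 10 mm thick (along y), from 28 to 58 mm above the underside; it is gripped across its thickness and its ends can be pushed sideways. Fingertips within 50 mm of the axis must stay 31 mm above the underside.
- vial_c: Bystander: empty glass vial with white cap, 25 mm across, 50 mm high; origin at the centre of its underside.
- grease_pot: Bystander: squat white pot with screw lid, 54 mm across, 36 mm high; origin at the centre of its underside.
- brass_coupling: Bystander: small stepped brass fitting, 22 mm across, 25 mm high; origin at the centre of its underside.
- foot (a point): Same point as the rotor's origin. The rotor's foot, 32 mm across, has a cross of two slots 6.4 mm wide and 6.5 mm deep, along the rotor's x and y: it fits the drive cross at every quarter turn, with about 0.12 rad play to each side. With the keys not in the slots the foot rests on them, 5 mm too high; once it drops in, rotor and spindle turn together.
- drive_cross (a point): Centre of the drive cross, on the spindle axis 5 mm above the seat, level with its flat top: four keys round the foot of the shaft, each 4 mm wide and 5 mm high, the cross 20 mm over its tips; it turns with the spindle. It is greased (friction about 0.05): a rotor bearing on it with up to about 5 N (it weighs 4 N) slips round on it; pressed harder it may carry the spindle round.

How it is judged:
On the way, in this order (a step that is already met when the one before it is completed fails the run):
1. the rotor is fully home over the drive cross, let go and standing still (z of rotor in the frame of seat below 0.002 m and horizontal distance between rotor and seat below 0.003 m and contact force between the fingers and rotor below 0.05 N and angular speed of rotor below 0.3 rad/s), for 0.2 s.
2. the rotor, home on its spindle and touched by nothing of the robot, coasts for half a second (z of rotor in the frame of seat below 0.002 m and horizontal distance between rotor and seat below 0.003 m and contact force between each of the arm, the fingers and rotor below 0.05 N and angular speed of rotor above 0.6 rad/s), for 0.5 s.
At the end, for the whole second after the job is handed in: the rotor sits fully home on the spindle, within 2 mm of the flange and 3 mm of the axis, upright within 0.05 rad, and has stopped turning (under 0.1 rad/s) (z of rotor in the frame of seat below 0.002 m and horizontal distance between rotor and seat below 0.003 m and angle between rotor's own z axis and vertical below 0.05 rad and angular speed of rotor below 0.1 rad/s); the robot touches nothing.
It fails at once if the rotor is pressed, knocked or dropped on the machine with more than 25 N (contact force between rotor and centrifuge above 25 N).
It fails at once if a bystander is disturbed (moved more than 15 mm) (distance of any of vial_c, grease_pot, brass_coupling from where it was at the start of the episode above 0.015 m).
It also fails if it takes over 64 s, if anything falls off the work surface, if the arm or the gripper's body presses on something with over 40 N, if the wrist force passes 120 N, or if a joint passes its speed limit or range.

## Working session

There is one attempt and no reset: what is moved stays moved. The work goes in short steps, Python scripts to look and compute and a tool call to move; the robot and the scene stay as the last step left them, time stands still between calls to the robot, and variables do not carry over. Pictures are saved under pics/ and viewed, at most 10 in all, crops included, and the job is handed in when it is done.

Besides the shell and the picture viewer there is one more tool, called by a JSON object that holds its "fn" and its "kwargs". servo_tool: Moves the arm, as the interface text tells. Its arguments: {"type":"object","properties":{"deltas":{"type":"string"},"gripper":{"type":"number"},"squeeze":{"type":"number"}},"required":["deltas"]}

```bash
mkdir -p pics; cat > h.py <<'E'
import numpy as np, cv2
from station import monitor, eyes, workorder
def shot(n,f):
    d=eyes.get_image(n); cv2.imwrite('pics/'+f,d['image'][:,:,::-1]); np.savez('pics/'+f+'.npz',**{k:np.array(v) for k,v in d.items()}); return d
def load(f): return dict(np.load('pics/'+f+'.npz'))
def K(d): return np.array([[d['fx'],0,d['cx']],[0,d['fy'],d['cy']],[0,0,1]],float)
def rays(d,px):
    u=cv2.undistortPoints(np.array(px,float).reshape(-1,1,2),K(d),np.array(d['distortion'],float))[:,0]
    r=np.c_[u[:,0],-u[:,1],-np.ones(len(u))]
    return d['pose'][:3,3], r@d['pose'][:3,:3].T, r
def onplane(d,px,z):
    o,w,_=rays(d,px); return o+w*((z-o[2])/w[:,2])[:,None]
def cloud(d):
    h,w=d['depth'].shape; vv,uu=np.mgrid[:h,:w]
    o,r,_=rays(d,np.c_[uu.ravel(),vv.ravel()]); return (o+r*d['depth'].reshape(-1,1)).reshape(h,w,3)
E
python3 - <<'E'
from h import *
print(monitor.get_obs())
a=shot('top','t1.png');b=shot('side','s1.png')
for d in(a,b):print(d['fx'],d['distortion'],d['pose'].round(3).tolist())
E
```

```text
{'clock': 0.0, 'joint_positions': array([-1.40138378e+00,  1.31179442e-01,  1.48927868e+00,  2.42689077e-06,
        1.52296683e+00, -8.54220988e-02]), 'dq': array([ 5.80268758e-05,  5.75550491e-04,  5.04428402e-04,  3.09573091e-05,
       -7.81669423e-04,  1.33791325e-03]), 'effort': array([ 2.04078016e-03, -5.69387484e+01, -5.00555098e+01,  3.49155005e-05,
        1.44855177e-02, -2.43737702e-05]), 'tcp_pos': array([ 0.15116977, -0.58008779,  0.23023382]), 'ee_rot': array([-3.11430906e+00, -3.98978239e-01,  1.16961523e-04]), 'ft_force': array([-0.22242642, -0.41669451,  0.32315937]), 'ft_torque': array([0.02756199, 0.00835152, 0.01040452]), 'grasp_force': 0.0, 'finger_gap': 0.08538102670674641}
475.22017085962216 [-0.08259143  0.          0.          0.          0.        ] [[0.015, 0.996, -0.093, 0.382], [-0.999, 0.012, -0.032, 0.01], [-0.031, 0.093, 0.995, 0.977], [0.0, 0.0, 0.0, 1.0]]
435.83002662380443 [-0.12053481  0.          0.          0.          0.        ] [[-0.813, 0.227, -0.536, 0.027], [-0.582, -0.352, 0.733, 0.679], [-0.022, 0.908, 0.418, 0.421], [0.0, 0.0, 0.0, 1.0]]
```

View pics/t1.png

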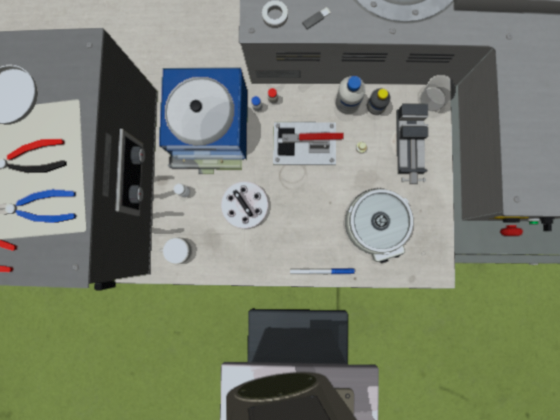

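View pics/s1.png

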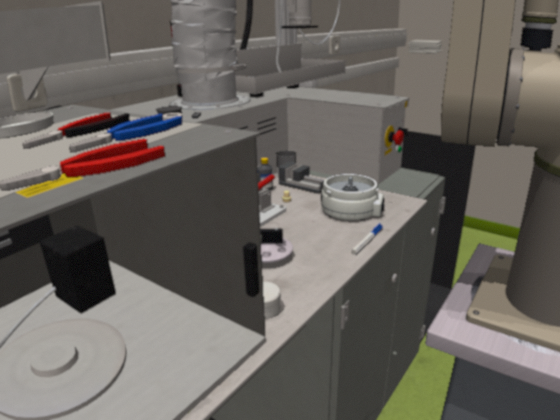

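The top view shows the rotor at about (244,205) with its bar slanting down to the right. The centrifuge is at (380,221) with its nose pointing down to the right at (388,255). The vial is at (180,190), the pot at (176,250) and the brass fitting at (362,147). The side view shows that the rotor and the centrifuge both stand on the worktop.

```bash
python3 - <<'E'
from h import *
d=load('t1.png'); im=d['image']; P=cloud(d)
def blob(m,box):
    q=np.zeros_like(m,np.uint8); x0,y0,x1,y1=box; q[y0:y1,x0:x1]=m[y0:y1,x0:x1]
    return q
# rotor bar
Z=P[:,:,2]
q=blob((Z>0.045)&(Z<0.07),(215,175,275,235)); ys,xs=np.nonzero(q)
print('bar depth n',len(xs),P[q>0].mean(0) if len(xs) else 0, np.percentile(Z[175:235,215:275],[1,50,99]))
for nm,q in (('depth',q),('dark',blob(im.max(2)<60,(225,185,263,225)))):
    n,l,s,c=cv2.connectedComponentsWithStats(q)
    for i in range(1,n):
        if s[i,4]<25: continue
        pts=np.argwhere(l==i)[:,::-1].astype(float)
        W=onplane(d,pts,0.058)[:,:2]; 
        (cx,cy),(w,h),a=cv2.minAreaRect(W.astype(np.float32)*1000)
        ev,E=np.linalg.eigh(np.cov(W.T)); v=E[:,1]
        print(nm,s[i],W.mean(0).round(4),'rect',cx,cy,w,h,'ang',np.degrees(np.arctan2(v[1],v[0])))
# rotor disc points
q=blob((Z>0.01)&(Z<0.045),(210,170,280,240)); W=P[q>0]; print('rotor c',cv2.minEnclosingCircle((W[:,:2]*1000).astype(np.float32)),W.mean(0))
q=blob((Z>0.06)&(Z<0.08),(330,170,430,270)); W=P[q>0]; print('rim',len(W),cv2.minEnclosingCircle((W[:,:2]*1000).astype(np.float32)),cv2.fitEllipse((W[:,:2]*1000).astype(np.float32)))
q=blob((Z>0.02),(330,170,430,275)); W=P[q>0];r=np.linalg.norm(W[:,:2]-[.38,-.2],axis=1);print(W[:,:2].min(0),W[:,:2].max(0))
q=blob((Z>0.058),(370,210,392,232)); W=P[q>0]; print('spindle',W.mean(0),W[:,2].max(),len(W))
for n,p in (('vial',(180,190)),('pot',(176,250)),('brass',(362,147)),('wall L',(150,200)),('cube',(205,165)),('strip',(310,145))): print(n,P[p[1],p[0]].round(3))
big=[cv2.resize(im[165:275,x:x+110],(400,400),interpolation=cv2.INTER_CUBIC) for x in(190,325)]
cv2.imwrite('pics/c1.png',np.hstack(big)[:,:,::-1])
E
```

```text
bar depth n 155 [0.47260826 0.11413193 0.05635431] [-0.0041646   0.00251631  0.05909149]
depth [233 189  20  28 155] [0.4724 0.1139] rect 472.9784240722656 114.20805358886719 60.066925048828125 9.750479698181152 ang -145.33288494318415
dark [238 196  10  12  49] [0.4741 0.1141] rect 473.9631042480469 114.15750122070312 26.72391128540039 7.029348373413086 ang -145.42405800945784
rotor c ((473.5220947265625, 115.34756469726562), 48.09153366088867) [0.47267336 0.11420449 0.02176   ]
rim 792 ((441.00189208984375, -154.15435791015625), 64.94097137451172) ((441.09912109375, -153.18258666992188), (114.5259017944336, 116.3117904663086), 94.80928802490234)
[ 0.35867884 -0.25258428] [0.5463798  0.00977551]
spindle [ 0.44068363 -0.15248997  0.07083262] 0.9767316007868884 145
vial [0.497 0.24  0.05 ]
pot [0.378 0.248 0.035]
brass [ 0.593 -0.124  0.023]
wall L [0.48  0.31  0.019]
cube [0.542 0.185 0.083]
strip [ 0.591 -0.017  0.043]
```

View pics/c1.png

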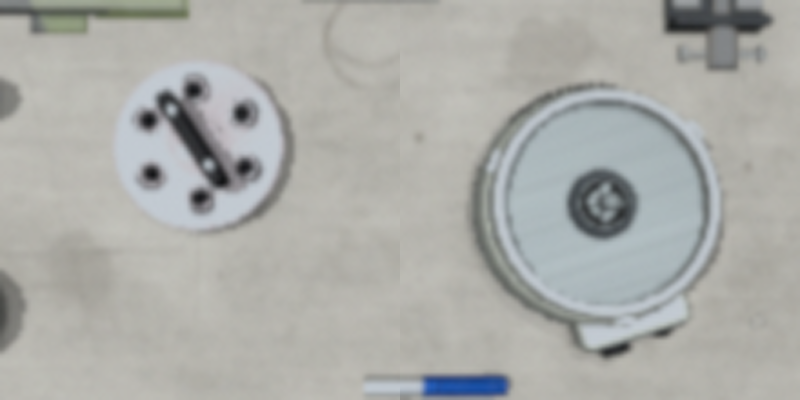

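The enlarged crop shows the rotor's black bar clearly, centred at about (193,137). The spindle is at about (603,203), but its cross is too blurred to read its angle, so I'll look at it with the wrist camera from above.

```bash
python3 - <<'E'
from h import *
d=load('t1.png');P=cloud(d).reshape(-1,3)
for x0 in np.arange(.2,.8,.1):
    print(round(x0,1),[ (round(float(y0),1), round(float(P[m][:,2].max()),2)) for y0 in np.arange(-.6,.5,.1) if (m:=(P[:,0]>x0)&(P[:,0]<x0+.1)&(P[:,1]>y0)&(P[:,1]<y0+.1)&(P[:,2]<.9)).any()])
w=eyes.get_image('wrist')
from scipy.spatial.transform import Rotation as R
o=monitor.get_obs();T=np.eye(4);T[:3,:3]=R.from_rotvec(o['ee_rot']).as_matrix();T[:3,3]=o['tcp_pos']
C=np.linalg.inv(T)@w['pose'];print(C.round(4),w['fx'],w['distortion']);np.save('C.npy',C)
print(T.round(3)); 
print('to spindle in tool', (T[:3,:3].T@(np.array([.441,-.153,.26])-T[:3,3])).round(3))
E
```

```text
0.2 [(-0.6, -0.82), (-0.5, -0.83), (-0.4, -0.83), (-0.3, -0.83), (-0.2, -0.83), (-0.1, 0.48), (-0.0, 0.47), (0.1, -0.83), (0.2, -0.83), (0.3, -0.83), (0.4, -0.83)]
0.3 [(-0.6, -0.05), (-0.5, -0.05), (-0.4, 0.01), (-0.3, 0.04), (-0.2, 0.07), (-0.1, 0.02), (-0.0, 0.01), (0.1, 0.0), (0.2, 0.04), (0.3, 0.31), (0.4, 0.31)]
0.4 [(-0.6, -0.05), (-0.5, 0.21), (-0.4, 0.21), (-0.3, 0.07), (-0.2, 0.09), (-0.1, 0.07), (-0.0, 0.06), (0.1, 0.06), (0.2, 0.19), (0.3, 0.32), (0.4, 0.32)]
0.5 [(-0.5, 0.21), (-0.4, 0.21), (-0.3, 0.04), (-0.2, 0.07), (-0.1, 0.08), (-0.0, 0.07), (0.1, 0.16), (0.2, 0.19), (0.3, 0.32), (0.4, 0.32)]
0.6 [(-0.5, 0.21), (-0.4, 0.21), (-0.3, 0.07), (-0.2, 0.13), (-0.1, 0.13), (-0.0, 0.07), (0.1, 0.18), (0.2, 0.16), (0.3, 0.31), (0.4, 0.32)]
0.7 [(-0.5, 0.27), (-0.4, 0.27), (-0.3, 0.27), (-0.2, 0.22), (-0.1, 0.22), (-0.0, 0.23), (0.1, 0.21), (0.2, 0.14), (0.3, 0.3), (0.4, 0.3)]
0.8 [(-0.5, 0.23), (-0.4, -0.05), (-0.3, 0.23), (-0.2, 0.22), (-0.1, 0.21), (-0.0, 0.21), (0.1, 0.21), (0.2, 0.01), (0.3, 0.01), (0.4, 0.01)]
[[ 3.000e-04  9.573e-01  2.889e-01  7.390e-02]
 [ 1.000e+00 -4.000e-04  3.000e-04 -1.600e-03]
 [ 4.000e-04  2.889e-01 -9.573e-01 -1.426e-01]
 [ 0.000e+00  0.000e+00  0.000e+00  1.000e+00]] 338.80366607654724 [-0.03884242  0.          0.          0.          0.        ]
[[ 0.968  0.252 -0.     0.151]
 [ 0.252 -0.968  0.001 -0.58 ]
 [ 0.    -0.001 -1.     0.23 ]
 [ 0.     0.     0.     1.   ]]
to spindle in tool [ 0.388 -0.34  -0.029]
```

{"fn": "servo_tool", "kwargs": {"deltas": "1.5 -1.3 0 -2; 4 -3.5 0 -5; 6.6 -5.8 0 -8; 9.2 -8.1 0 -11; 11.8 -10.4 0 -14; 14.4 -12.7 0 -17; 17 -15 0 -20; 19.4 -17 0 -20"}}

```text
clock: 0.82
tcp_pos: [0.2967, -0.3653, 0.231]
ee_rot: [-2.997, -0.939, -0.0]
ft_force: [0.9, -0.2, -0.6]
finger_gap: 0.0856
grasp_force: 0.0
```

{"fn": "servo_tool", "kwargs": {"deltas": "3 -1.2 0 0; 6.5 -2.5 0 0; 10 -3.9 0 0; 13.5 -5.2 0.5 0; 17 -6.6 1.5 0; 20.5 -8 2.8 0; 23 -9 4 0; 24.1 -9.3 4 0"}}

```text
clock: 1.48
tcp_pos: [0.4415, -0.1501, 0.1884]
ee_rot: [-2.995, -0.937, 0.004]
ft_force: [-0.3, 0.0, -0.2]
finger_gap: 0.0854
grasp_force: 0.0
```

{"fn": "servo_tool", "kwargs": {"deltas": "0 0 1 0; 0 0 1 0"}}

```text
clock: 1.65
tcp_pos: [0.441, -0.1535, 0.1796]
ee_rot: [-2.998, -0.936, 0.003]
ft_force: [-1.0, -0.3, -0.2]
finger_gap: 0.0853
grasp_force: 0.0
```

```bash
python3 - <<'E'
from h import *
o=monitor.get_obs();print(o['tcp_pos'],o['ee_rot'],o['joint_positions'],o['clock'])
d=shot('wrist','w1.png'); P=cloud(d);Z=P[:,:,2]
q=(Z>.064)&(Z<.074);W=P[q][:,:2].astype(np.float32)*1000
print('rim',len(W),cv2.minEnclosingCircle(W)); np.set_printoptions(suppress=True)
m=(np.hypot(P[...,0]-.441,P[...,1]+.153)<.02)
for a,b in((.055,.0625),(.0625,.068),(.068,.09)):
    k=m&(Z>a)&(Z<b); print(a,k.sum(),P[k].mean(0).round(4))
p=cv2.resize(d['image'][100:320,160:400],(720,600)) 
cv2.imwrite('pics/w1c.png',cv2.resize(d['image'],(784,588))[:,:,::-1])
E
```

```text
[ 0.44097224 -0.15353716  0.179635  ] [-2.99759964 -0.93631096  0.00330289] [-4.44470588e-01 -2.05182886e-01  1.91005707e+00 -5.80737505e-04
  1.43905255e+00  5.20899768e-01] 1.65
rim 5450 ((493.6078186035156, -214.8634796142578), 141.40248107910156)
0.055 986 [ 0.4439 -0.1506  0.0586]
0.0625 133 [ 0.4441 -0.1509  0.0651]
0.068 186 [ 0.4436 -0.1509  0.0802]
```

View pics/w1c.png

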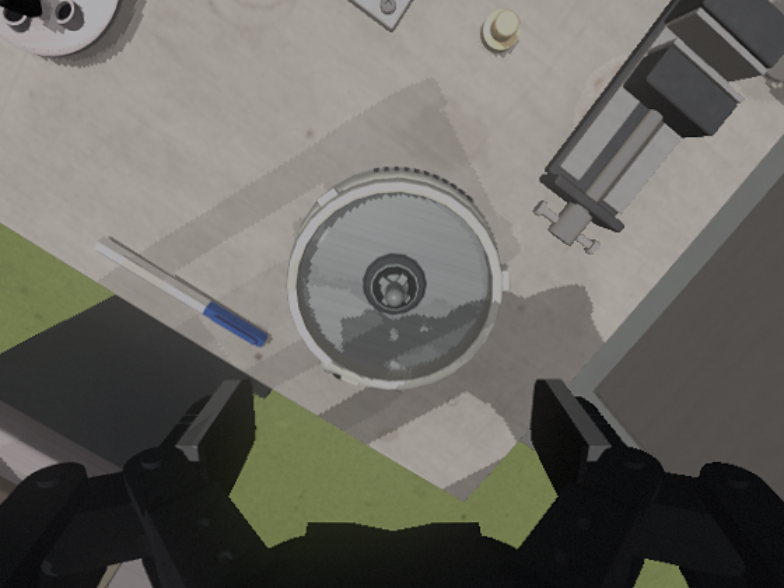

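The wrist view shows the bowl centred at about (395,285), with the light cross of keys on the dark flange and the shaft nose at (394,292).

```bash
cat >> h.py <<'E'
def cfit(W):
    A=np.c_[2*W,np.ones(len(W))]; s=np.linalg.lstsq(A,(W**2).sum(1),rcond=None)[0]
    return s[:2],np.sqrt(s[2]+s[:2]@s[:2])
E
python3 - <<'E'
from h import *
for f in('w1.png','t1.png'):
    d=load(f);P=cloud(d);Z=P[...,2]; r=np.hypot(P[...,0]-.442,P[...,1]+.152)
    W=P[(r<.072)&(r>.045)&(Z>.066)&(Z<.074)][:,:2]; print(f,len(W),cfit(W),W.min(0),W.max(0))
    k=(r<.016)&(Z>.057)&(Z<.0625); print(P[k][:,:2].min(0),P[k][:,:2].max(0))
d=load('w1.png')
im=d['image'][183:223,261:301]; a=cv2.resize(im,(560,560),interpolation=cv2.INTER_CUBIC)
cv2.imwrite('pics/w1d.png',cv2.convertScaleAbs(a[:,:,::-1],alpha=1.4))
# polar profile at z=.065 plane, radius 6.5-9 mm
C=np.array([.4425,-.1515])
g=cv2.cvtColor(d['image'],cv2.COLOR_RGB2GRAY).astype(np.float32)
T=np.linalg.inv(d['pose'])
def proj(X):
    c=X@T[:3,:3].T+T[:3,3]; c=c*[1,-1,-1]
    return cv2.projectPoints(c.reshape(-1,1,3),np.zeros(3),np.zeros(3),K(d),d['distortion'].astype(float))[0][:,0]
for c in (C,C+[.001,.0005],C-[.001,.0015]):
  th=np.radians(np.arange(0,360,3)); prof=0
  for rr in(.007,.008,.009):
    p=proj(np.c_[c[0]+rr*np.cos(th),c[1]+rr*np.sin(th),np.full(len(th),.065)]).astype(np.float32)
    prof=prof+cv2.remap(g,p[:,:1].copy(),p[:,1:].copy(),cv2.INTER_LINEAR)[:,0]
  F=(prof*np.exp(-4j*th)).sum(); print(c,'key angle mod90',np.degrees(np.angle(np.conj(F)))/4%90,abs(F)/prof.sum())
E
```

```text
w1.png 3611 (array([ 0.44278354, -0.15147483]), np.float64(0.056861172992899)) [ 0.38052931 -0.21167921] [ 0.50268133 -0.09151732]
[ 0.4270192  -0.16629644] [ 0.45613673 -0.13664546]
t1.png 579 (array([ 0.44135819, -0.15376736]), np.float64(0.057029134988199164)) [ 0.38056882 -0.21290733] [ 0.50119764 -0.09391767]
[ 0.42828263 -0.16788513] [ 0.45555714 -0.13764038]
[ 0.4425 -0.1515] key angle mod90 2.176243655769783 0.05944452991460179
[ 0.4435 -0.151 ] key angle mod90 5.094883483272519 0.03697670599833652
[ 0.4415 -0.153 ] key angle mod90 3.2565255128108874 0.09270125605471445
```

View pics/w1d.png

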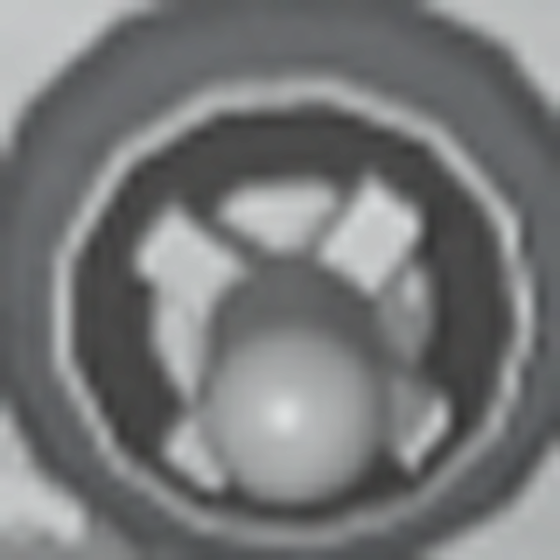

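The zoom shows the four keys of the cross with their outer ends at about (158,235), (398,200), (428,435) and (192,473). The shaft nose is at (290,415).

```bash
python3 - <<'E'
from h import *
d=load('w1.png')
p=np.array([(158,235),(398,200),(428,435),(192,473)])/14-.5+[261,183]
W=onplane(d,p,.065)[:,:2];print(W.round(4))
a,b=W[2]-W[0],W[3]-W[1]
s=np.linalg.solve(np.c_[a,-b],W[1]-W[0]);print('c',W[0]+a*s[0],W.mean(0),[(np.degrees(np.arctan2(v[1],v[0]))%90,np.hypot(*v)) for v in(a,b)])
n=np.array([(290,415)])/14-.5+[261,183];print('nose',onplane(d,n,.0825))
# flange inner circle (outer edge 28mm top) light ring: edges
q=np.array([(65,310),(515,310),(290,90),(290,530)])/14-.5+[261,183];print(onplane(d,q,.060)[:,:2].mean(0),onplane(d,q,.06)[:,:2])
# rotor in wrist view
P=cloud(d);Z=P[...,2];k=(np.hypot(P[...,0]-.473,P[...,1]-.114)<.06)&(Z>.02);print(k.sum(),P[k].mean(0))
E
```

```text
[[ 0.4428 -0.1422]
 [ 0.4521 -0.1521]
 [ 0.4419 -0.1614]
 [ 0.4324 -0.1517]]
c [ 0.44232597 -0.15191206] [ 0.4422847  -0.15186984] [(np.float64(87.18051644092985), np.float64(0.01919575674582519)), (np.float64(88.77649452434608), np.float64(0.019747835899065418))]
nose [[ 0.44268691 -0.15131607  0.0825    ]]
[ 0.44222722 -0.15163685] [[ 0.43494688 -0.14098395]
 [ 0.44965607 -0.16218501]
 [ 0.45290488 -0.14422827]
 [ 0.43140105 -0.15915017]]
2303 [0.45193873 0.09495332 0.02498935]
```

{"fn": "servo_tool", "kwargs": {"deltas": "0 0 0 6; 0 0 0 13; 0 0 0 20; 0 0 0 27; 0 0 0 34; 0 0 0 36.7; 0 0 0 36.7; 0 0 0 36.7"}}

```text
clock: 2.37
tcp_pos: [0.4414, -0.1551, 0.1818]
ee_rot: [3.14, -0.057, 0.001]
ft_force: [0.7, 0.3, -0.2]
finger_gap: 0.0855
grasp_force: 0.0
```

```bash
python3 - <<'E'
from h import *
o=monitor.get_obs();print(o['tcp_pos'],o['ee_rot'],o['joint_positions'].round(3),o['clock'])
d=shot('wrist','w2.png'); P=cloud(d);Z=P[...,2]
r=np.hypot(P[...,0]-.442,P[...,1]+.152)
W=P[(r<.072)&(r>.045)&(Z>.066)&(Z<.074)][:,:2]; print(cfit(W),(W.min(0)+W.max(0))/2)
T=np.linalg.inv(d['pose']);c=T[:3,:3]@np.array([.442,-.152,.065])+T[:3,3];u=int(d['fx']*c[0]/-c[2]+d['cx']);v=int(-d['fy']*c[1]/-c[2]+d['cy']);print(u,v)
a=cv2.resize(d['image'][v-20:v+20,u-20:u+20],(560,560),interpolation=cv2.INTER_CUBIC)
cv2.imwrite('pics/w2d.png',cv2.convertScaleAbs(a[:,:,::-1],alpha=1.4))
E
```

```text
[ 0.44139278 -0.15514155  0.18181969] [ 3.14049898e+00 -5.73962885e-02  8.15325130e-04] [-0.447 -0.207  1.908 -0.     1.44   1.16 ] 2.3667
(array([ 0.44279707, -0.15183475]), np.float64(0.056856768930639984)) [ 0.44145665 -0.15191453]
278 206
```

View pics/w2d.png

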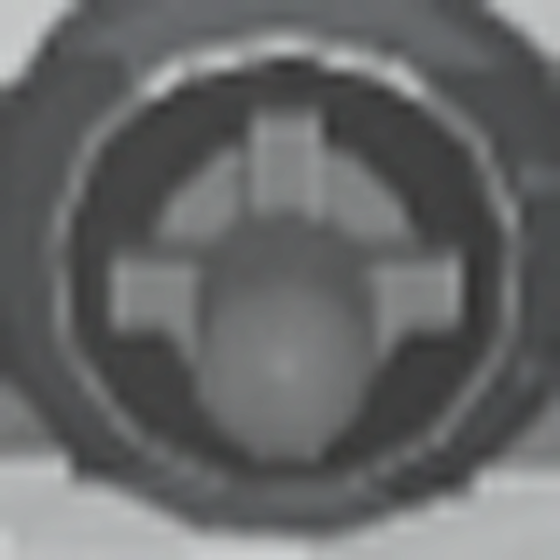

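The cross now sits squarely along the tool axes. Its left and right tips are at (110,292) and (465,292), its top tip is at (287,110), and its centre is at about (287,293).

```bash
python3 - <<'E'
from h import *
from scipy.spatial.transform import Rotation as R
d=load('w2.png')
p=np.array([(110,294),(465,294),(287,110),(287,294)])/14-.5+[258,186]
W=onplane(d,p,.065)[:,:2];print(W.round(4),W[:2].mean(0),np.degrees(np.arctan2(*(W[1]-W[0])[::-1])),np.hypot(*(W[1]-W[0])))
n=np.array([(287,365)])/14-.5+[258,186];print('nose',onplane(d,n,.0825))
C=np.load('C.npy');T=d['pose']@np.linalg.inv(C);print(T.round(4))
d=load('w1.png');T=d['pose']@np.linalg.inv(C);print(T.round(4))
for i in range(4):
  eyes.get_image('wrist');o=monitor.get_obs();print(o['tcp_pos'],o['ft_force'].round(2))
E
```

```text
[[ 0.4426 -0.1418]
 [ 0.4419 -0.1619]
 [ 0.453  -0.1522]
 [ 0.4422 -0.1518]] [ 0.44224702 -0.15184042] -92.08715996587705 0.020172030777233445
nose [[ 0.44321832 -0.15194935  0.0825    ]]
[[ 9.993e-01 -3.650e-02  5.000e-04  4.409e-01]
 [-3.650e-02 -9.993e-01 -1.300e-03 -1.551e-01]
 [ 5.000e-04  1.300e-03 -1.000e+00  1.820e-01]
 [ 0.000e+00  0.000e+00  0.000e+00  1.000e+00]]
[[ 8.222e-01  5.692e-01 -2.400e-03  4.416e-01]
 [ 5.692e-01 -8.222e-01  7.000e-04 -1.535e-01]
 [-1.600e-03 -2.000e-03 -1.000e+00  1.798e-01]
 [ 0.000e+00  0.000e+00  0.000e+00  1.000e+00]]
[ 0.44151521 -0.15462023  0.18162639] [0.22 0.13 0.03]
[ 0.44156616 -0.15441122  0.18152758] [0.83 1.17 0.13]
[ 0.44159568 -0.15423824  0.18146285] [-0.27 -0.37 -0.25]
[ 0.44161716 -0.15408875  0.18138839] [ 0.32  0.44 -1.17]
```

{"fn": "servo_tool", "kwargs": {"deltas": "0.1 -2 0 -3; 0.4 -5.5 0 -9; 0.7 -9.2 0 -15; 1.1 -13 0 -21; 1.4 -16.8 0.5 -27; 1.8 -20.6 1.2 -33; 2.1 -24.3 2 -36.8; 2.2 -27 2.4 -36.8"}}

```text
clock: 3.28
tcp_pos: [0.4732, 0.1181, 0.1566]
ee_rot: [-2.995, -0.946, 0.0]
ft_force: [0.8, -0.3, -0.6]
finger_gap: 0.0852
grasp_force: 0.0
```

{"fn": "servo_tool", "kwargs": {"deltas": "0 0 0 0; 0 0 0 0; 0 0 0 0; 0 0 0 0; 0 0 0 0; 0 0 0 0"}}

```text
clock: 3.78
tcp_pos: [0.4738, 0.1142, 0.1576]
ee_rot: [2.999, 0.934, 0.001]
ft_force: [-0.7, -0.3, -0.9]
finger_gap: 0.0853
grasp_force: 0.0
```

```bash
python3 - <<'E'
from h import *
from scipy.spatial.transform import Rotation as R
o=monitor.get_obs();t=o['tcp_pos'];M=R.from_rotvec(o['ee_rot']).as_matrix();print(t,M.round(3).tolist(),o['clock'])
d=shot('wrist','w3.png'); P=cloud(d);Z=P[...,2];print((d['pose']@np.linalg.inv(np.load('C.npy')))[:3,3])
near=np.hypot(P[...,0]-.473,P[...,1]-.115)<.06
k=near&(Z>.052)&(Z<.064); W=P[k][:,:2]; ev,E=np.linalg.eigh(np.cov(W.T));v=E[:,1]
rc=cv2.minAreaRect(W.astype(np.float32)*1000)
print('bar',k.sum(),W.mean(0),rc,np.degrees(np.arctan2(v[1],v[0])),np.median(Z[k]))
print('bar in tool',(M.T@(np.array([rc[0][0]/1000,rc[0][1]/1000,.058])-t)).round(4))
k=near&(Z>.012)&(Z<.04);W=P[k][:,:2];print('disc',cv2.minEnclosingCircle(W.astype(np.float32)*1000))
print('vial etc',)
cv2.imwrite('pics/w3c.png',d['image'][:,:,::-1])
E
```

```text
[0.47382336 0.11421768 0.15757244] [[0.823, 0.568, 0.0], [0.568, -0.823, -0.0], [0.0, 0.0, -1.0]] 3.7833
[0.47446911 0.11423349 0.15773437]
bar 981 [0.47597886 0.11849525] ((474.9278869628906, 118.0495834350586), (58.91899108886719, 9.522856712341309), 34.859092712402344) -145.37567956547696 0.05786470248038314
bar in tool [ 0.0031 -0.0026  0.0996]
disc ((474.2237243652344, 117.4440689086914), 48.22827911376953)
vial etc
```

View pics/w3c.png

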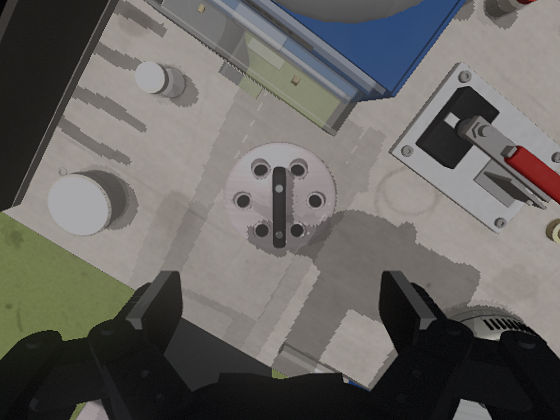

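The wrist view shows the rotor with its bar upright in the picture from (279,168) to (279,247). The vial is at (153,78) and the pot at (82,203). The blue device is close to the camera side, so I'll check clearances there before going down.

```bash
python3 - <<'E'
from h import *
from scipy.spatial.transform import Rotation as R
o=monitor.get_obs();t=o['tcp_pos'];M=R.from_rotvec(o['ee_rot']).as_matrix()
d=load('w3.png')
m=np.zeros(d['depth'].shape,np.uint8);m[160:260,262:298]=(d['image'].max(2)<75)[160:260,262:298]
n,l,s,c=cv2.connectedComponentsWithStats(m)
i=1+np.argmax(s[1:,4]);print(s[i])
W=onplane(d,np.argwhere(l==i)[:,::-1],.058)-t; L=W@M[:,:2]
print('extent x',np.percentile(L[:,0],[0,1,99,100]).round(4),'y',np.percentile(L[:,1],[0,5,95,100]).round(4),cv2.minAreaRect(L.astype(np.float32)*1000))
for f in('t1.png','w3.png'):
  P=cloud(load(f)).reshape(-1,3);P=P[(P[:,2]<.9)&(P[:,2]>.03)];L=(P-[.4748,.1178,0])@M; 
  # max height per tool cell
  for x in np.arange(-.1,.2,.03): print(round(x,2),[round(float(P[k][:,2].max()),3) if (k:=(L[:,0]>x)&(L[:,0]<x+.03)&(L[:,1]>y)&(L[:,1]<y+.03)).any() else 0 for y in np.arange(-.09,.09,.03)])
E
```

```text
[273 167  13  81 938]
extent x [-0.026  -0.0251  0.0352  0.0359] y [-0.0068 -0.0066  0.0022  0.0024] ((4.970674514770508, -2.2271618843078613), (9.219998359680176, 61.84811019897461), 89.97716522216797)
-0.1 [0, 0, 0, 0, 0, 0]
-0.07 [0, 0, 0, 0, 0, 0]
-0.04 [0, 0, 0.059, 0.06, 0, 0]
-0.01 [0, 0, 0.062, 0.06, 0, 0]
0.02 [0, 0, 0.058, 0.058, 0, 0]
0.05 [0, 0, 0.08, 0.087, 0.133, 0]
0.08 [0.053, 0.085, 0.102, 0.147, 0.144, 0.135]
0.11 [0.088, 0.134, 0.155, 0.16, 0.16, 0.157]
0.14 [0.134, 0.145, 0.158, 0.175, 0.175, 0.16]
0.17 [0, 0.142, 0.159, 0.174, 0.174, 0.159]
0.2 [0.303, 0.133, 0.156, 0.16, 0.159, 0.156]
-0.1 [0, 0, 0, 0, 0, 0]
-0.07 [0, 0, 0, 0, 0, 0]
-0.04 [0.229, 0.228, 0.06, 0.06, 0.228, 0.229]
-0.01 [0.245, 0.248, 0.254, 0.254, 0.25, 0.247]
0.02 [0, 0, 0.06, 0.059, 0, 0]
0.05 [0, 0, 0.071, 0.3, 0.134, 0]
0.08 [0.052, 0.085, 0.103, 0.139, 0.141, 0.135]
0.11 [0.086, 0.086, 0.136, 0.149, 0.151, 0.14]
0.14 [0.061, 0.051, 0.051, 0, 0, 0]
0.17 [0, 0, 0, 0, 0, 0]
0.2 [0, 0, 0, 0, 0, 0]
```

{"fn": "servo_tool", "kwargs": {"deltas": "0.3 -0.2 0 -7; 0.3 -0.2 0 -14; 0.3 -0.2 0 -21; 0.3 -0.2 0 -28; 0.3 -0.2 0 -35; 0.3 -0.2 0 -42; 0.3 -0.2 0 -49; 0.3 -0.2 0 -56"}}

```text
clock: 4.5
tcp_pos: [0.4751, 0.118, 0.1574]
ee_rot: [2.202, 2.24, 0.0]
ft_force: [0.4, -0.2, -0.0]
finger_gap: 0.0853
grasp_force: 0.0
```

{"fn": "servo_tool", "kwargs": {"deltas": "0 0 0 -7; 0 0 0 -14; 0 0 0 -21; 0 0 0 -28; 0 0 0 -35; 0 0 0 -42; 0 0 0 -49; 0 0 0 -56"}}

```text
clock: 5.17
tcp_pos: [0.4751, 0.118, 0.1575]
ee_rot: [0.892, 3.012, 0.0]
ft_force: [-0.1, -0.7, -0.1]
finger_gap: 0.0853
grasp_force: 0.0
```

{"fn": "servo_tool", "kwargs": {"deltas": "0 0 0 -7; 0 0 0 -14; 0 0 0 -21; 0 0 0 -28; 0 0 0 -35; 0 0 0 -42; 0 0 0 -49; 0 0 0 -56"}}

```text
clock: 5.83
tcp_pos: [0.475, 0.118, 0.1574]
ee_rot: [-0.626, 3.078, -0.0]
ft_force: [0.0, 1.2, 0.5]
finger_gap: 0.0854
grasp_force: 0.0
```

{"fn": "servo_tool", "kwargs": {"deltas": "0 0 0 -7; 0 0 0 -12; 0 0 0 -12; 0 0 0 -12; 0 0 0 -12; 0 0 0 -12; 0 0 0 -12; 0 0 0 -12"}}

```text
clock: 6.5
tcp_pos: [0.4749, 0.1185, 0.1573]
ee_rot: [0.935, -2.999, 0.0]
ft_force: [0.0, -0.4, 0.3]
finger_gap: 0.0854
grasp_force: 0.0
```

```bash
cat > bar.py <<'E'
from h import *
from scipy.spatial.transform import Rotation as R
import sys
o=monitor.get_obs();t=o['tcp_pos'];M=R.from_rotvec(o['ee_rot']).as_matrix();print(t,M.round(4).tolist(),o['joint_positions'].round(2),o['clock'])
d=shot('wrist',sys.argv[1]); P=cloud(d);Z=P[...,2];print((d['pose']@np.linalg.inv(np.load('C.npy')))[:3,3])
near=np.hypot(P[...,0]-.4745,P[...,1]-.1175)<.06
k=near&(Z>.052)&(Z<.064); W=P[k]; L=(W-t)@M
print('depth',k.sum(),W.mean(0),'x',np.percentile(L[:,0],[0,1,99,100]).round(4),'y',np.percentile(L[:,1],[0,1,99,100]).round(4))
rc=cv2.minAreaRect(W[:,:2].astype(np.float32)*1000);print(rc)
m=(near&(d['image'].max(2)<75)).astype(np.uint8)
n,l,s,c=cv2.connectedComponentsWithStats(m);i=1+np.argmax(s[1:,4]);print(s[i])
L=(onplane(d,np.argwhere(l==i)[:,::-1],.058)-t)@M
print('dark x',np.percentile(L[:,0],[0,1,99,100]).round(4),'y',np.percentile(L[:,1],[0,5,95,100]).round(4))
W=P[near&(Z>.012)&(Z<.045)][:,:2];print('disc',cv2.minEnclosingCircle(W.astype(np.float32)*1000))
E
python3 bar.py w4.png
```

```text
[0.47492794 0.11851955 0.1573045 ] [[-0.8227, -0.5685, -0.0], [-0.5685, 0.8227, -0.0], [0.0, -0.0, -1.0]] [ 0.14 -0.12  1.88 -0.    1.39 -2.04] 6.5
[0.4744989  0.12177266 0.15724354]
depth 988 [0.47329711 0.11696119 0.05753811] x [-0.0293 -0.0277  0.0302  0.0306] y [-0.0051 -0.005   0.0042  0.0042]
((474.66046142578125, 117.74931335449219), (59.9591178894043, 9.288128852844238), 34.7724494934082)
[   50   271   441   149 31260]
dark x [-0.2023 -0.1998 -0.055  -0.0479] y [-0.2029 -0.1701  0.1604  0.1888]
disc ((474.7935791015625, 118.17439270019531), 48.38196563720703)
```

```bash
python3 - <<'E'
from h import *
from scipy.spatial.transform import Rotation as R
C=np.load('C.npy')
for i in range(3):
  o=monitor.get_obs();d=eyes.get_image('wrist');p=monitor.get_obs();T=(d['pose']@np.linalg.inv(C))
  print(o['clock'],o['tcp_pos'].round(4),p['tcp_pos'].round(4),T[:3,3].round(4),R.from_matrix(T[:3,:3]).as_rotvec().round(4),o['ee_rot'].round(4))
E
python3 bar.py w5.png
```

```text
6.55 [0.4749 0.1185 0.1573] [0.4749 0.1185 0.1573] [0.4745 0.1218 0.1572] [ 9.3500e-01 -2.9961e+00 -2.0000e-04] [ 0.9358 -2.999  -0.    ]
6.6 [0.4749 0.1185 0.1573] [0.4749 0.1186 0.1573] [0.4745 0.1218 0.1572] [ 9.353e-01 -2.996e+00 -2.000e-04] [-0.9361  2.9989 -0.    ]
6.65 [0.4749 0.1186 0.1573] [0.4749 0.1186 0.1573] [0.4745 0.1218 0.1572] [ 9.3550e-01 -2.9959e+00 -2.0000e-04] [ 0.9363 -2.9988 -0.    ]
[0.4749285  0.11855209 0.15730499] [[-0.8223, -0.5691, -0.0], [-0.5691, 0.8223, -0.0], [0.0, -0.0, -1.0]] [ 0.14 -0.12  1.88 -0.    1.39 -2.04] 6.7
[0.47448598 0.12182158 0.15723069]
depth 986 [0.47324626 0.11697102 0.05754818] x [-0.0297 -0.0275  0.0303  0.0307] y [-0.0051 -0.005   0.0042  0.0042]
((474.7179260253906, 117.97579956054688), (60.32400894165039, 9.299653053283691), 34.55965042114258)
[   54   271   437   149 31276]
dark x [-0.2023 -0.1998 -0.0549 -0.0479] y [-0.2014 -0.1703  0.1603  0.1891]
disc ((474.76983642578125, 118.04978942871094), 48.33226776123047)
```

{"fn": "servo_tool", "kwargs": {"deltas": "0 0 1 0; 0 0 3 0; 0 0 5 0; 0 0 7.5 0; 0 0 9.5 0; 0 0 11.2 0; 0 0 12.1 0; 0 0 12.3 0", "gripper": 5}}

```text
clock: 7.42
tcp_pos: [0.4729, 0.1183, 0.0317]
ee_rot: [0.935, -2.995, -0.001]
ft_force: [-0.3, -0.1, 0.2]
finger_gap: 0.0504
grasp_force: 0.0
```

{"fn": "servo_tool", "kwargs": {"deltas": "0 0 0 0; 0 0 0 0; 0 0 0 0; 0 0 0 0; 0 0 0 0; 0 0 0 0", "gripper": 2}}

```text
clock: 7.92
tcp_pos: [0.4754, 0.1186, 0.0349]
ee_rot: [-0.936, 2.998, -0.0]
ft_force: [-0.0, 0.4, -0.6]
finger_gap: 0.0199
grasp_force: 0.0
```

{"fn": "servo_tool", "kwargs": {"deltas": "0 0 0 0; 0 0 0 0; 0 0 0 0; 0 0 0 0; 0 0 0 0; 0 0 0 0; 0 0 0 0", "gripper": 0.4, "squeeze": 35}}

```text
clock: 8.5
tcp_pos: [0.4753, 0.1186, 0.0347]
ee_rot: [-0.937, 2.998, -0.0]
ft_force: [-1.1, -0.2, 5.6]
finger_gap: 0.0095
grasp_force: 38.9
```

```bash
python3 - <<'E'
from h import *
from scipy.spatial.transform import Rotation as R
for i in range(2):
  eyes.get_image('side');o=monitor.get_obs();print({k:o[k].round(4) if hasattr(o[k],'round') else o[k] for k in('clock','tcp_pos','ee_rot','ft_force','finger_gap','grasp_force','joint_positions')})
M=R.from_rotvec(o['ee_rot']).as_matrix()
print('rotor in tool',M.T@(np.array([.4747,.1179,.0])-o['tcp_pos']))
E
```

```text
{'clock': 8.55, 'tcp_pos': array([0.4752, 0.1186, 0.0346]), 'ee_rot': array([-9.3670e-01,  2.9981e+00, -2.0000e-04]), 'ft_force': array([-0.8671, -0.1107,  5.832 ]), 'finger_gap': 0.009505582699722116, 'grasp_force': 38.89142990112305, 'joint_positions': array([ 0.1398,  0.0274,  1.9753, -0.    ,  1.1382, -2.0366])}
{'clock': 8.6, 'tcp_pos': array([0.4753, 0.1186, 0.0347]), 'ee_rot': array([-9.366e-01,  2.998e+00, -2.000e-04]), 'ft_force': array([-0.2625, -0.9231,  4.9798]), 'finger_gap': 0.009259248272585433, 'grasp_force': 38.89126896858215, 'joint_positions': array([ 0.1398,  0.0274,  1.9753, -0.    ,  1.1382, -2.0366])}
rotor in tool [ 0.00087332 -0.00020865  0.0346613 ]
```

{"fn": "servo_tool", "kwargs": {"deltas": "0 0 -0.5 0; 0 0 -2 0; 0 0 -4 0; 0 0 -6.5 0; 0 0 -9 0; 0 0 -10.6 0; 0 0 -11 0; 0 0 -11 0"}}

```text
clock: 9.27
tcp_pos: [0.4755, 0.1186, 0.1451]
ee_rot: [-0.936, 2.997, -0.0]
ft_force: [0.7, 0.5, -4.3]
finger_gap: 0.0091
grasp_force: 37.6
```

{"fn": "servo_tool", "kwargs": {"deltas": "1 -1.1 0 2; 2.6 -3 0 6; 4.6 -5.2 0 10; 6.6 -7.5 0 14; 8.6 -9.8 0 18; 10.6 -12 0 22; 12.6 -14.3 0 26; 14.6 -16.5 0 30"}}

```text
clock: 9.93
tcp_pos: [0.4469, -0.1011, 0.1418]
ee_rot: [0.123, -3.136, -0.002]
ft_force: [0.3, 0.1, -3.0]
finger_gap: 0.0096
grasp_force: 37.6
```

```bash
cat > go.py <<'E'
from h import *
from scipy.spatial.transform import Rotation as R
import sys
o=monitor.get_obs();t=o['tcp_pos'];M=R.from_rotvec(o['ee_rot']).as_matrix()
print(o['clock'],t.round(4),'yaw x',np.degrees(np.arctan2(M[1,0],M[0,0])).round(2),'F',o['ft_force'].round(2),'T',o['ft_torque'].round(3),'gap',round(o['finger_gap'],4),'gf',round(o['grasp_force'],1),'q',o['joint_positions'].round(2))
print('target delta in tool cm',(M.T@(np.array(eval(sys.argv[1]))-t)*100).round(2))
E
python3 go.py .4432,-.1518,.145
```

```text
9.9333 [ 0.4469 -0.1011  0.1418] yaw x -175.49 F [ 0.3   0.15 -3.05] T [ 0.049 -0.074  0.013] gap 0.0096 gf 37.6 q [-0.33 -0.2   1.97  0.    1.37 -1.98]
target delta in tool cm [ 0.77 -5.02 -0.33]
```

{"fn": "servo_tool", "kwargs": {"deltas": "0.4 -2 0 3; 0.7 -3.8 0 6; 0.95 -4.8 0 6.8; 1 -5.07 0 6.8; 1 -5.07 0 6.8; 1 -5.07 0 6.8; 1 -5.07 0 6.8; 1 -5.07 0 6.8"}}

```text
clock: 10.6
tcp_pos: [0.4432, -0.1506, 0.1442]
ee_rot: [-0.055, -3.141, -0.001]
ft_force: [-0.4, -0.1, -2.7]
finger_gap: 0.0093
grasp_force: 37.6
```

```bash
python3 go.py .4432,-.1518,.145; python3 - <<'E'
from h import *
d=shot('wrist','w6.png');P=cloud(d);Z=P[...,2];r=np.hypot(P[...,0]-.4423,P[...,1]+.1518)
W=P[(r<.072)&(r>.045)&(Z>.066)&(Z<.074)][:,:2];print(len(W),cfit(W))
W=P[(r<.055)&(Z>.115)&(Z<.16)]; print('disc in hand',cv2.minEnclosingCircle(W[:,:2].astype(np.float32)*1000),W[:,2].min())
k=(r<.055)&(Z>.162)&(Z<.173);W=P[k][:,:2];print('bar',cv2.minAreaRect(W.astype(np.float32)*1000),np.median(Z[k]))
cv2.imwrite('pics/w6c.png',d['image'][:,:,::-1])
E
```

```text
10.6 [ 0.4432 -0.1506  0.1442] yaw x 178.01 F [-0.45 -0.1  -2.67] T [-0.003  0.005 -0.032] gap 0.0093 gf 37.6 q [-0.44 -0.17  1.95  0.    1.37 -1.97]
target delta in tool cm [-0.01 -0.12 -0.08]
2397 (array([ 0.44171832, -0.15146282]), np.float64(0.05683927986083787))
disc in hand ((441.2842712402344, -149.03665161132812), 48.22648239135742) 0.1237095431323249
bar ((440.1298828125, -150.26976013183594), (33.866119384765625, 56.46484375), 64.90219116210938) 0.16715624414646924
```

View pics/w6c.png

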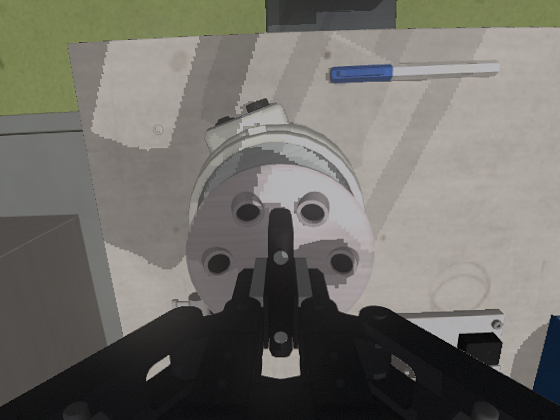

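The wrist view shows the rotor held over the bowl, with the disc centred at about (280,255) and the bowl rim just showing around it. It looks level and concentric.

{"fn": "servo_tool", "kwargs": {"deltas": "0 0 0.5 0; 0 0 1 0; 0 0 1.6 0; 0 0 1.6 0; 0 0 1.6 0; 0 0 1.6 0; 0 0 1.6 0; 0 0 1.6 0"}}

```text
clock: 11.32
tcp_pos: [0.4432, -0.1517, 0.1286]
ee_rot: [0.058, 3.141, -0.0]
ft_force: [0.0, 0.3, -3.0]
finger_gap: 0.0095
grasp_force: 37.5
```

```bash
python3 go.py .4432,-.1518,.120
```

```text
11.3167 [ 0.4432 -0.1517  0.1286] yaw x 177.89 F [ 0.02  0.34 -3.02] T [-0.021 -0.017  0.019] gap 0.0095 gf 37.5 q [-0.44 -0.16  1.97  0.    1.33 -1.97]
target delta in tool cm [ 0.   -0.01  0.86]
```

{"fn": "servo_tool", "kwargs": {"deltas": "0 0 0.3 0; 0 0 0.6 0; 0 0 0.8 0; 0 0 0.9 0; 0 0 1 0; 0 0 1.05 0; 0 0 1.1 0; 0 0 1.1 0"}}

```text
clock: 11.98
tcp_pos: [0.443, -0.1516, 0.1172]
ee_rot: [-0.058, -3.141, -0.0]
ft_force: [-0.1, -0.1, -4.6]
finger_gap: 0.0091
grasp_force: 37.7
```

{"fn": "servo_tool", "kwargs": {"deltas": "0 0 0.1 0; 0 0 0.2 0; 0 0 0.2 0; 0 0 0.3 0; 0 0 0.3 0"}}

```text
clock: 12.4
tcp_pos: [0.4431, -0.1516, 0.1142]
ee_rot: [0.058, 3.141, -0.0]
ft_force: [1.3, 0.1, -3.8]
finger_gap: 0.0093
grasp_force: 37.6
```

```bash
python3 go.py .4432,-.1518,.120
```

```text
12.4 [ 0.4431 -0.1516  0.1142] yaw x 177.9 F [ 1.25  0.08 -3.79] T [-0.094 -0.157 -0.024] gap 0.0093 gf 37.6 q [-0.44 -0.14  1.98 -0.    1.31 -1.97]
target delta in tool cm [-0.01 -0.02 -0.58]
```

```bash
python3 - <<'E'
from h import *
A=[]
for i in range(4):
  eyes.get_image('side');o=monitor.get_obs();A.append(np.r_[o['ft_force'],o['ft_torque']])
print(np.mean(A,0).round(3),np.std(A,0).round(3))
E
```

```text
[ 0.733 -0.876 -2.948 -0.099 -0.085 -0.02 ] [0.69  0.313 0.511 0.016 0.017 0.023]
```

{"fn": "servo_tool", "kwargs": {"deltas": "0 0 0.1 0; 0 0 0.2 0; 0 0 0.2 0; 0 0 0.2 0"}}

```text
clock: 12.93
tcp_pos: [0.4431, -0.1517, 0.1123]
ee_rot: [0.058, 3.141, -0.0]
ft_force: [0.7, -1.3, -2.9]
finger_gap: 0.0095
grasp_force: 37.6
```

```bash
python3 - <<'E'
from h import *
A=[]
for i in range(4):
  eyes.get_image('side');o=monitor.get_obs();A.append(np.r_[o['ft_force'],o['ft_torque']])
print(o['tcp_pos'],np.mean(A,0).round(3),np.std(A,0).round(3))
E
```

```text
[ 0.44310247 -0.15163572  0.11238381] [ 0.707 -1.19  -3.853 -0.271 -0.25   0.011] [0.31  0.463 0.394 0.041 0.022 0.033]
```

{"fn": "servo_tool", "kwargs": {"deltas": "-0.05 -0.05 0 0; -0.05 -0.05 0 0; -0.05 -0.05 0.1 0; -0.05 -0.05 0.2 0; -0.05 -0.05 0.2 0; -0.05 -0.05 0.2 0"}}

```text
clock: 13.63
tcp_pos: [0.4434, -0.152, 0.1101]
ee_rot: [-0.058, -3.141, -0.0]
ft_force: [-0.1, 0.1, -3.8]
finger_gap: 0.0091
grasp_force: 37.6
```

```bash
cat > ft.py <<'E'
from h import *
A=[]
for i in range(3):
  eyes.get_image('side');o=monitor.get_obs();A.append(np.r_[o['ft_force'],o['ft_torque']])
print(o['clock'],o['tcp_pos'].round(4),o['ee_rot'].round(4),np.mean(A,0).round(3))
E
python3 ft.py
```

```text
13.7833 [ 0.4434 -0.152   0.1103] [-5.760e-02 -3.141e+00 -2.000e-04] [ 1.78e-01 -5.76e-01 -3.28e+00 -1.70e-02 -3.00e-03  8.00e-03]
```

{"fn": "servo_tool", "kwargs": {"deltas": "0 0 0.15 0; 0 0 0.3 0; 0 0 0.45 0; 0 0 0.6 0; 0 0 0.75 0; 0 0 0.8 0; 0 0 0.8 0"}}

```text
clock: 14.37
tcp_pos: [0.4437, -0.1523, 0.1023]
ee_rot: [0.058, 3.141, -0.001]
ft_force: [2.6, -3.1, -4.3]
finger_gap: 0.0098
grasp_force: 37.6
```

```bash
python3 ft.py
```

```text
14.5167 [ 0.4437 -0.1523  0.1025] [ 5.7700e-02  3.1405e+00 -5.0000e-04] [ 1.956 -2.374 -3.827 -0.461 -0.439  0.023]
```

{"fn": "servo_tool", "kwargs": {"deltas": "-0.05 -0.05 0 0; -0.05 -0.05 0 0; -0.05 -0.05 0 0; -0.05 -0.05 0.1 0; -0.05 -0.05 0.1 0; -0.05 -0.05 0.1 0"}}

```text
clock: 15.02
tcp_pos: [0.4438, -0.1525, 0.1011]
ee_rot: [-0.057, -3.141, -0.0]
ft_force: [0.7, 0.3, -3.8]
finger_gap: 0.0093
grasp_force: 37.6
```

```bash
python3 ft.py
```

```text
15.1667 [ 0.4438 -0.1525  0.1012] [-5.7600e-02 -3.1407e+00 -3.0000e-04] [ 0.543 -1.371 -3.708 -0.109 -0.082 -0.01 ]
```

{"fn": "servo_tool", "kwargs": {"deltas": "-0.02 -0.02 0.1 0; -0.02 -0.02 0.2 0; -0.02 -0.02 0.25 0; -0.02 -0.02 0.25 0; -0.02 -0.02 0.25 0"}}

```text
clock: 15.58
tcp_pos: [0.444, -0.1527, 0.0987]
ee_rot: [-0.058, -3.141, -0.0]
ft_force: [-0.3, 0.5, -3.2]
finger_gap: 0.0092
grasp_force: 37.6
```

```bash
python3 ft.py
```

```text
15.7333 [ 0.4442 -0.1528  0.0988] [-5.760e-02 -3.141e+00 -1.000e-04] [ 0.687 -0.323 -3.821 -0.008  0.024  0.018]
```

{"fn": "servo_tool", "kwargs": {"deltas": "0 0 0.05 0; 0 0 0.1 0; 0 0 0.15 0; 0 0 0.2 0; 0 0 0.2 0"}}

```text
clock: 16.15
tcp_pos: [0.4441, -0.1528, 0.0966]
ee_rot: [-0.058, -3.141, -0.0]
ft_force: [-0.4, 0.3, -4.2]
finger_gap: 0.0094
grasp_force: 37.6
```

```bash
python3 ft.py
```

```text
16.3 [ 0.4441 -0.1528  0.0968] [-0.0575 -3.141  -0.    ] [ 0.246  0.272 -3.534  0.007 -0.043 -0.012]
```

{"fn": "servo_tool", "kwargs": {"deltas": "0 0 0.05 0; 0 0 0.1 0; 0 0 0.12 0; 0 0 0.15 0; 0 0 0.15 0"}}

```text
clock: 16.72
tcp_pos: [0.4441, -0.1528, 0.0952]
ee_rot: [-0.058, -3.141, -0.0]
ft_force: [-0.9, 0.3, -4.3]
finger_gap: 0.0095
grasp_force: 37.6
```

```bash
python3 ft.py
```

```text
16.8667 [ 0.4442 -0.1528  0.0953] [ 0.0576  3.141  -0.    ] [ 0.467 -0.137 -3.247 -0.018 -0.029  0.012]
```

{"fn": "servo_tool", "kwargs": {"deltas": "0 0 0.03 0; 0 0 0.05 0; 0 0 0.08 0; 0 0 0.08 0; 0 0 0.08 0"}}

```text
clock: 17.28
tcp_pos: [0.4444, -0.1529, 0.0947]
ee_rot: [0.058, 3.141, -0.0]
ft_force: [0.6, 0.1, -1.9]
finger_gap: 0.0093
grasp_force: 37.7
```

```bash
python3 ft.py
```

```text
17.4333 [ 0.4443 -0.1529  0.0947] [ 5.7600e-02  3.1407e+00 -1.0000e-04] [-0.044  0.171 -1.515  0.017 -0.019  0.007]
```

{"fn": "servo_tool", "kwargs": {"deltas": "0 0 0 0; 0 0 0 0; 0 0 0 0; 0 0 0 0; 0 0 0 0; 0 0 0 0", "gripper": 3.2}}

```text
clock: 17.93
tcp_pos: [0.4442, -0.1528, 0.0946]
ee_rot: [0.058, 3.141, -0.0]
ft_force: [-0.7, 0.0, 1.0]
finger_gap: 0.0319
grasp_force: 0.0
```

{"fn": "servo_tool", "kwargs": {"deltas": "0 0 -0.5 0; 0 0 -2 0; 0 0 -4 0; 0 0 -6 0; 0 0 -8 0; 0 0 -9.5 0; 0 0 -10 0; 0 0 -10 0"}}

```text
clock: 18.6
tcp_pos: [0.4452, -0.1533, 0.1964]
ee_rot: [0.058, 3.138, -0.002]
ft_force: [1.0, -0.3, -0.6]
finger_gap: 0.0322
grasp_force: 0.0
```

```bash
cat > home.py <<'E'
from h import *
import sys
o=monitor.get_obs();print(o['clock'],o['tcp_pos'].round(4),o['ft_force'].round(2),o['finger_gap'])
d=shot('wrist',sys.argv[1]);P=cloud(d);Z=P[...,2];r=np.hypot(P[...,0]-.4425,P[...,1]+.152)
for a,b in((.103,.13),(.086,.096),(.07,.085)):
  k=(r<.05)&(Z>a)&(Z<b)
  if k.any(): W=P[k];rc=cv2.minAreaRect(W[:,:2].astype(np.float32)*1000);print(a,k.sum(),'medz',np.median(Z[k]).round(4),rc); 
  if a==.103: ev,E=np.linalg.eigh(np.cov(W[:,:2].T));v=E[:,1];print('bar ang',np.degrees(np.arctan2(v[1],v[0]))%180)
k=(r<.047)&(Z<.1)&(Z>.07);print(np.percentile(Z[k],[5,50,95]).round(4),cv2.minEnclosingCircle(P[k][:,:2].astype(np.float32)*1000))
E
python3 home.py w7.png
```

```text
18.6 [ 0.4452 -0.1533  0.1964] [ 0.99 -0.32 -0.64] 0.03220410254703187
0.103 1188 medz 0.1177 ((442.04144287109375, -151.0474853515625), (9.61459732055664, 59.406333923339844), 88.09117126464844)
bar ang 178.13424268668385
0.086 1468 medz 0.0877 ((442.06536865234375, -150.83261108398438), (75.22848510742188, 66.5736312866211), 87.76591491699219)
0.07 7859 medz 0.0813 ((442.7413024902344, -150.74432373046875), (95.69794464111328, 95.70382690429688), 41.951637268066406)
[0.0797 0.082  0.0881] ((442.4784851074219, -151.99057006835938), 46.98818588256836)
```

The numbers show the bar top at 0.1177 m, against 0.118 m expected, so the rotor is home. For the flick I'll open the fingers wide and push the bar's end with one pad's inner face.

{"fn": "servo_tool", "kwargs": {"deltas": "0.8 0.7 0 0; 2.2 1.9 0 0; 3.4 2.9 0 0; 3.76 3.15 0 0; 3.76 3.15 0 0; 3.76 3.15 0 0; 3.76 3.15 0 0; 3.76 3.15 0 0", "gripper": 8}}

```text
clock: 19.32
tcp_pos: [0.408, -0.1204, 0.1943]
ee_rot: [-0.058, -3.141, 0.0]
ft_force: [-0.7, 0.4, -0.1]
finger_gap: 0.0802
grasp_force: 0.0
```

```bash
python3 go.py .4078,-.120,.093; python3 home.py w8.png
```

```text
19.3167 [ 0.408  -0.1204  0.1943] yaw x 177.88 F [-0.69  0.36 -0.05] T [-0.043  0.077 -0.016] gap 0.0802 gf 0.0 q [-0.41 -0.34  2.   -0.    1.49 -1.94]
target delta in tool cm [ 0.02  0.04 10.13]
19.3167 [ 0.408  -0.1204  0.1943] [-0.69  0.36 -0.05] 0.08018306644596629
0.103 1223 medz 0.1173 ((441.797607421875, -150.8979034423828), (10.245660781860352, 58.97709655761719), 87.8183364868164)
bar ang 177.9129612329245
0.086 1218 medz 0.0877 ((441.690673828125, -150.69439697265625), (75.33426666259766, 66.28416442871094), 87.29551696777344)
0.07 6991 medz 0.0813 ((442.0506896972656, -150.82681274414062), (95.5404052734375, 95.30518341064453), 82.12229919433594)
[0.0797 0.0819 0.0882] ((442.5035705566406, -151.990478515625), 46.99032974243164)
```

{"fn": "servo_tool", "kwargs": {"deltas": "0 0 1 0; 0 0 3 0; 0 0 5 0; 0 0 7 0; 0 0 8.6 0; 0 0 9.6 0; 0 0 10 0; 0 0 10.1 0"}}

```text
clock: 20.03
tcp_pos: [0.4072, -0.1198, 0.0925]
ee_rot: [-0.058, -3.139, -0.001]
ft_force: [0.2, 0.3, 0.6]
finger_gap: 0.0802
grasp_force: 0.0
```

{"fn": "servo_tool", "kwargs": {"deltas": "0 0 0 0; 0 0 0 0; 0 0 0 0; 0 0 0 0; 0 0 0 0"}}

```text
clock: 20.45
tcp_pos: [0.4082, -0.1201, 0.0941]
ee_rot: [0.058, 3.14, -0.001]
ft_force: [-0.7, -0.4, -0.2]
finger_gap: 0.0797
grasp_force: 0.0
```

```bash
python3 go.py .4078,-.120,.093; python3 - <<'E'
from h import *
d=shot('wrist','w9.png');cv2.imwrite('pics/w9c.png',d['image'][:,:,::-1])
E
```

```text
20.45 [ 0.4082 -0.1201  0.0941] yaw x 177.9 F [-0.69 -0.37 -0.21] T [-0.018  0.031  0.041] gap 0.0797 gf 0.0 q [-0.41 -0.25  2.11  0.    1.28 -1.94]
target delta in tool cm [0.04 0.01 0.11]
```

View pics/w9c.png

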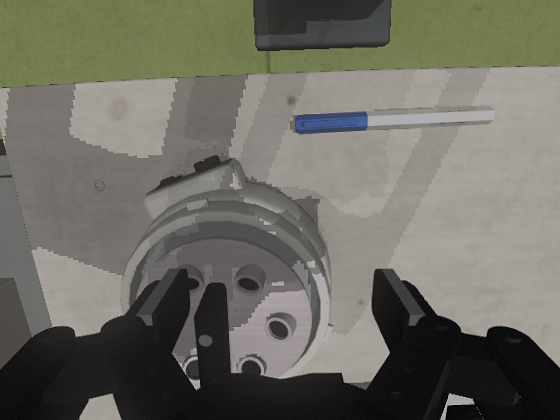

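The left finger's pad, at about (188,300), is beside the bar's end at (212,290) with a small gap. The right finger is well clear at (400,300). I'll close the gap slowly and then flick.

{"fn": "servo_tool", "kwargs": {"deltas": "0 0.05 0 0; 0 0.1 0 0; 0 0.15 0 0; 0 0.2 0 0; 0 0.25 0 0; 0 0.3 0 0; 0 0.35 0 0; 0 0.4 0 0"}}

```text
clock: 21.17
tcp_pos: [0.4079, -0.1159, 0.0935]
ee_rot: [-0.058, -3.141, -0.0]
ft_force: [-0.3, 0.1, 0.3]
finger_gap: 0.0801
grasp_force: 0.0
```

{"fn": "servo_tool", "kwargs": {"deltas": "0 0.1 0 0; 0 0.4 0 0; 0 1.1 0 0; -0.6 2.2 0 0; 1.2 2.2 -0.5 0; 3.5 2.2 -2 0; 4.5 2.2 -4.5 0; 4.5 2.2 -6 0"}}

```text
clock: 21.83
tcp_pos: [0.3623, -0.0916, 0.1546]
ee_rot: [-0.057, -3.14, -0.0]
ft_force: [0.5, 0.2, -0.4]
finger_gap: 0.08
grasp_force: 0.0
```

```bash
cat > spin.py <<'E'
from h import *
import sys
for i in range(int(sys.argv[1])):
  o=monitor.get_obs();d=eyes.get_image('top');P=cloud(d);Z=P[...,2]
  k=(np.hypot(P[...,0]-.4414,P[...,1]+.1537)<.036)&(Z>.106)&(Z<.123)
  if k.sum()<40: print(o['clock'],'few',k.sum());continue
  W=P[k][:,:2];v=np.linalg.eigh(np.cov(W.T))[1][:,1]
  print(round(o['clock'],3),k.sum(),(np.degrees(np.arctan2(v[1],v[0]))%180).round(1),np.median(Z[k]).round(4),W.mean(0).round(4))
print(o['tcp_pos'],o['ft_force'])
E
python3 spin.py 10
```

```text
21.833 66 29.6 0.117 [ 0.4603 -0.1476]
21.883 62 18.1 0.1168 [ 0.4616 -0.151 ]
21.933 69 4.2 0.1164 [ 0.4619 -0.1544]
21.983 68 174.3 0.1165 [ 0.461 -0.157]
22.033 65 165.1 0.117 [ 0.4604 -0.1592]
22.083 67 160.6 0.1165 [ 0.4599 -0.1608]
22.133 66 154.8 0.1168 [ 0.4594 -0.1619]
22.183 64 153.2 0.117 [ 0.4591 -0.1626]
22.233 62 152.7 0.1167 [ 0.4592 -0.1631]
22.283 64 150.1 0.1167 [ 0.4591 -0.1629]
[ 0.36316129 -0.09197451  0.15234134] [0.49569642 0.39206345 0.95770563]
```

The rotor coasted with its speed falling from about 4.5 rad/s at 21.85 s to standstill at 22.2 s. That puts the untouched coast at only about 0.65 s, so I'll flick once more, a bit faster, for margin.

```bash
python3 spin.py 3; python3 - <<'E'
from h import *
from scipy.spatial.transform import Rotation as R
d=load('t1.png')
o=monitor.get_obs();t=o['tcp_pos'];M=R.from_rotvec(o['ee_rot']).as_matrix()
d=shot('wrist','w10.png');P=cloud(d);Z=P[...,2];k=(np.hypot(P[...,0]-.4425,P[...,1]+.152)<.036)&(Z>.106)&(Z<.123)
W=P[k][:,:2];v=np.linalg.eigh(np.cov(W.T))[1][:,1];b=np.degrees(np.arctan2(v[1],v[0]))%180
print('wrist bar',k.sum(),b,cv2.minAreaRect(W.astype(np.float32)*1000),np.median(Z[k]))
a=np.radians(b);X=np.array([np.cos(a),np.sin(a),0]);Y=np.array([np.sin(a),-np.cos(a),0])
T=np.array([.4428,-.1520,0])+.035*X+.0325*Y;T[2]=.094
print('target',T,'tool cm',(M.T@(T-t)*100).round(2),'turn',np.degrees(np.arctan2(M[1,0],M[0,0]))-b)
E
```

```text
22.333 62 152.2 0.1172 [ 0.4591 -0.163 ]
22.383 61 150.7 0.1171 [ 0.4593 -0.1631]
22.433 61 152.6 0.117 [ 0.4591 -0.1631]
[ 0.36343778 -0.09217344  0.1529071 ] [-0.14583305 -1.14402172 -0.12757306]
wrist bar 974 154.21920693070496 ((435.145751953125, -147.8779296875), (10.217606544494629, 45.39750289916992), 63.33657455444336) 0.1172064715644711
target [ 0.42541894 -0.10751238  0.094     ] tool cm [-6.24 -1.3   5.9 ] turn 23.677531367531373
```

{"fn": "servo_tool", "kwargs": {"deltas": "-1.5 -0.3 0 6; -3.5 -0.7 0 12; -5.3 -1.1 0 18; -6.24 -1.3 0 24; -6.24 -1.3 0 24; -6.24 -1.3 1.5 24; -6.24 -1.3 3.5 24; -6.24 -1.3 4.5 24"}}

```text
clock: 23.2
tcp_pos: [0.4241, -0.1071, 0.1065]
ee_rot: [-0.704, -3.059, -0.001]
ft_force: [-1.0, 0.3, -0.6]
finger_gap: 0.08
grasp_force: 0.0
```

{"fn": "servo_tool", "kwargs": {"deltas": "0 0 0.6 0; 0 0 1.1 0; 0 0 1.4 0; 0 0 1.4 0; 0 0 1.4 0; 0 0 1.4 0; 0 0 1.4 0"}}

```text
clock: 23.78
tcp_pos: [0.4261, -0.1078, 0.0952]
ee_rot: [0.709, 3.059, -0.0]
ft_force: [-0.3, -0.8, 0.3]
finger_gap: 0.0798
grasp_force: 0.0
```

```bash
python3 go.py .4254,-.1075,.094; python3 spin.py 2
```

```text
23.7833 [ 0.4261 -0.1078  0.0952] yaw x 153.91 F [-0.3  -0.81  0.29] T [ 0.029  0.018 -0.055] gap 0.0798 gf 0.0 q [-0.36 -0.21  2.07  0.    1.28 -1.48]
target delta in tool cm [ 0.07 -0.    0.12]
23.7833 few 0
23.8333 few 0
[ 0.42600764 -0.10775247  0.09506888] [-0.22622484  0.64355882 -0.81785495]
```

{"fn": "servo_tool", "kwargs": {"deltas": "0 0.05 0 0; 0 0.1 0 0; 0 0.15 0 0; 0 0.2 0 0; 0 0.25 0 0; 0 0.3 0 0; 0 0.35 0 0; 0 0.35 0 0"}}

```text
clock: 24.55
tcp_pos: [0.4272, -0.1044, 0.0945]
ee_rot: [-0.709, -3.06, -0.0]
ft_force: [-1.3, -0.1, 1.1]
finger_gap: 0.0797
grasp_force: 0.0
```

{"fn": "servo_tool", "kwargs": {"deltas": "0 0.1 0 0; 0 0.5 0 0; -0.1 1.3 0 0; -0.8 2.55 0 0; 1.4 2.6 -0.5 0; 4 2.6 -2.5 0; 5 2.6 -5 0"}}

```text
clock: 25.13
tcp_pos: [0.3899, -0.0568, 0.1418]
ee_rot: [-0.706, -3.053, -0.001]
ft_force: [0.4, -0.2, 0.3]
finger_gap: 0.0804
grasp_force: 0.0
```

```bash
python3 spin.py 14
```

```text
25.1333 few 0
25.1833 few 0
25.2333 few 0
25.2833 few 0
25.3333 few 0
25.3833 few 0
25.4333 few 0
25.4833 few 0
25.5333 few 0
25.5833 few 0
25.6333 few 0
25.6833 few 0
25.7333 few 0
25.7833 few 0
[ 0.39350397 -0.05913117  0.14403081] [ 0.29433588  0.15179553 -0.24150222]
```

{"fn": "servo_tool", "kwargs": {"deltas": "0 0 -2 0; 0 0 -4 0; 0 0 -6 0; -1 -2 -6 0; -2 -4 -6 0; -2 -4 -6 0; -2 -4 -6 0; -2 -4 -6 0"}}

```text
clock: 26.5
tcp_pos: [0.3939, -0.1035, 0.2042]
ee_rot: [-0.711, -3.059, -0.001]
ft_force: [-0.7, 1.0, -0.2]
finger_gap: 0.0802
grasp_force: 0.0
```

```bash
python3 home.py w11.png; sleep 0; python3 home.py w12.png | grep -A1 bar
```

```text
26.5 [ 0.3939 -0.1035  0.2042] [-0.71  0.98 -0.23] 0.08021658133746788
0.103 1202 medz 0.117 ((441.8221435546875, -151.2527618408203), (10.628702163696289, 59.599308013916016), 23.409564971923828)
bar ang 112.16463177732915
0.086 991 medz 0.0877 ((441.4927673339844, -151.12887573242188), (74.30681610107422, 66.42796325683594), 23.894344329833984)
0.07 5894 medz 0.0812 ((441.96124267578125, -150.94427490234375), (95.40388488769531, 94.83920288085938), 36.05836486816406)
[0.0797 0.0818 0.0885] ((442.4995422363281, -152.00209045410156), 46.99187088012695)
bar ang 112.20787688169771
0.086 989 medz 0.0878 ((441.63861083984375, -150.75550842285156), (75.1360855102539, 66.49475860595703), 83.20686340332031)
```

The rotor is home with its bar top at 0.117 m, it isn't turning (bar at 112.2° in both looks), and the robot is clear. I'll hand it in.

```bash
python3 -c "
from station import workorder
print(workorder.finish_job())"
```

```text
the job is handed in; nothing more can be done
None
```

I put the rotor fully home, let go, flicked it twice and handed the job in at about 27 s with it at a standstill. The first flick coasted for about 0.65 s by my estimate; I couldn't see the second coast, only where it stopped. No pass or fail result came back.

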